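# Nest the mixing pots at the marbling stall

### The job

Pack up the mixing pots on the round cork coaster: first stand the wide pot in the middle of the coaster, then the middle pot inside it, then the narrow pot inside that, and last put the wooden lid on the narrow pot. Fan the handles out, each pointing about 45 degrees round from the one below it, so that no handle lies over another. Leave the red and the blue paint bottle standing among the pots where they are.

Things in the scene. Friction and masses are not known exactly. Their poses are not given: they have to be found in the camera images.
- wide_pot: The widest and lowest round open pot of plain steel: outer diameter 64 mm, height 44 mm, wall 3 mm, floor 4 mm thick, about 130 g, standing upright. Origin on its axis at the underside; z up; +x points along its one flat handle: 12 mm wide (rounded end 18), 5 mm thick, centred 8 mm below the rim, reaching 87 mm from the axis.
- middle_pot: The middle-sized round open pot of plain steel: outer diameter 50 mm, height 66 mm, wall 3 mm, floor 4 mm thick, about 110 g, standing upright. Origin on its axis at the underside; z up; +x points along its one flat handle: 12 mm wide (rounded end 18), 5 mm thick, centred 8 mm below the rim, reaching 80 mm from the axis. In the wide pot its rim stands 26 mm above that pot's rim.
- narrow_pot: The narrowest and tallest round open pot of plain steel: outer diameter 36 mm, height 88 mm, wall 3 mm, floor 4 mm thick, about 90 g, standing upright. Origin on its axis at the underside; z up; +x points along its one flat handle: 12 mm wide (rounded end 18), 5 mm thick, centred 8 mm below the rim, reaching 73 mm from the axis. In the middle pot its rim stands 26 mm above that pot's rim.
- lid: Small round wooden lid, 30 g, lying right way up: a plug 22 mm in diameter and 6 mm high underneath, a disc 44 mm in diameter and 5 mm thick over it, and a knob 18 mm in diameter and 22 mm high on top (33 mm in all). Origin: centre of the plug's underside; z up. Seated on the narrow pot, the disc lies on the rim.
- coaster: Round cork coaster, fixed to the table, diameter 100 mm, 8 mm thick. Origin: centre of its underside. (The square blue-glazed tile of similar size, 90 mm wide and 8 mm thick, is not it.)
- bottle_a: Small red paint bottle with a pointed cap, 26 mm in diameter, 85 mm tall, standing loose. Origin: centre of its underside. To be left alone.
- bottle_b: Small blue paint bottle with a pointed cap, 26 mm in diameter, 85 mm tall, standing loose. Origin: centre of its underside. To be left alone.
- wide_pot_tip (a point): Outer end of the wide pot's handle, at the handle's mid-thickness, 87 mm from the pot's axis.
- middle_pot_tip (a point): Outer end of the middle pot's handle, at the handle's mid-thickness, 80 mm from the pot's axis.
- narrow_pot_tip (a point): Outer end of the narrow pot's handle, at the handle's mid-thickness, 73 mm from the pot's axis.

How it is judged (in metres and radians):
On the way, in this order (a step that is already met when the one before it is completed fails the run):
1. the wide pot stands in the middle of the round coaster (horizontal distance between wide_pot and coaster below 0.015 m and z of wide_pot in the frame of coaster between 0.004 and 0.012 m and angle between wide_pot's own z axis and vertical below 0.1 rad and linear speed of wide_pot below 0.02 m/s), for 0.2 s.
2. the middle pot stands in the wide pot, handles apart (all of step 1 and horizontal distance between middle_pot and wide_pot below 0.01 m and z of middle_pot in the frame of wide_pot between 0 and 0.009 m and angle between middle_pot's own z axis and vertical below 0.1 rad and linear speed of middle_pot below 0.02 m/s and horizontal distance between wide_pot_tip and middle_pot_tip above 0.035 m), for 0.2 s.
3. the narrow pot stands in the middle pot, handles apart (all of step 2 and horizontal distance between narrow_pot and middle_pot below 0.01 m and z of narrow_pot in the frame of middle_pot between 0 and 0.009 m and angle between narrow_pot's own z axis and vertical below 0.1 rad and linear speed of narrow_pot below 0.02 m/s and horizontal distance between narrow_pot_tip and middle_pot_tip above 0.035 m and horizontal distance between narrow_pot_tip and wide_pot_tip above 0.035 m), for 0.2 s.
4. the lid sits on the narrow pot (all of step 3 and horizontal distance between lid and narrow_pot below 0.01 m and z of lid in the frame of narrow_pot between 0.078 and 0.086 m and angle between lid's own z axis and vertical below 0.1 rad and linear speed of lid below 0.02 m/s), for 0.2 s.
At the end, for the whole second after the job is handed in: Wide pot within 15 mm of the coaster centre; each other pot on the floor of the next wider, axes within 10 mm; lid seated on the narrow pot within 10 mm; handle ends at least 35 mm apart seen from above; all upright within 0.1 rad, released, at rest (all of step 4); the robot touches nothing.
It fails at once if a paint bottle is moved by more than 25 mm or tipped over (distance of bottle_a from where it was at the start of the episode above 0.025 m or angle between bottle_a's own z axis and vertical above 0.4 rad).
It fails at once if a paint bottle is moved by more than 25 mm or tipped over (distance of bottle_b from where it was at the start of the episode above 0.025 m or angle between bottle_b's own z axis and vertical above 0.4 rad).
It also fails if it takes over 104 s, if anything falls off the work surface, if the arm or the gripper's body presses on something with over 40 N, if the wrist force passes 120 N, or if a joint passes its speed limit or range.

### The arm

A 6-joint arm with a two-finger parallel gripper is mounted at the origin on the work surface. World frame = base frame: x ahead of the robot, y to its left, z up, the work surface at z = 0. Lengths are in mm, angles in rad, forces in N, time in s.
With the tool pointing down it reaches from about 275 to 750 mm from the base axis. Payload 10.2 kg.
Tool frame: the origin (TCP) lies at the very end of the fingers, on their centre line; the grasp point (between the pads) lies 19 mm behind it; z points along the fingers, y is the line along which they close (so a half turn about z gives the same grasp; the last joint's range is limited). The gripper opens to 85 mm and grips with 20 to 120 N. Pads are 22 mm wide; open, the fingers measure 114 mm over their backs; the gripper's body (76 mm by 85 mm) begins 54 mm behind the grasp point. The pads swing forward as they close: fully open they stand 13 mm farther back than shut.
Start: joints at [0.951, 0.313, 1.498, -0, 1.331, -0.223], TCP at [202.909, 484.21, 231.294] pointing down, gripper open.
Joint ranges: [-2.94, 2.94], [-0.97, 2.17], [0.19, 2.56], [-1.23, 4.37], [0.02, 3.11], [-2.88, 2.88]. Speed limits (rad/s): [2.39, 2.39, 3.01, 3.14, 3.14, 3.14].

### API

Orientations are given as a unit quaternion [w, x, y, z].
In Python, from rig import * gives the robot as it stands. The module is installed in compiled form; this text tells all that it offers.
- The arm moves only by the shell command python3 -m crank 'ROWS' [FORCE]. ROWS is JSON, a list that holds one entry, the list of rows, each a list of 7 numbers: the shift along the tool's x, y, z in units of 25 mm (1.0 is 25 mm), then the turn, a rotation vector about the tool's x, y, z in units of 8 degrees (1.0 is 8 degrees), then the finger opening in mm, from 0 to 85.4. A call has exactly 8 rows; each row shifts and turns the commanded pose from where the row before left it, along the tool's axes as they then stand; what a row does not reach is not made up. A row lasts 1/10 s, in which the tool goes at most 50 mm and 8.59 degrees, less where a joint would pass 70% of its speed; a pose out of reach is approached as far as the arm can. A call is refused whole if a number of a shift passes 1 or a number of a turn 1, either way. A call with a gripper value outside its range is refused whole. The fingers move at their own pace and stop on an object; FORCE is the grip in N (left out, the last holds). Time passes only in rows, so rows that do not move let the fingers close, or fill a call up. It gives the time, the measured TCP pose, the force, the opening and the grip force at its end, in the units of the state.
- sense(): the state, without advancing time (a new reading comes with each control period).
- capture(name): name is "side" or "top"; returns the picture (384x512x3 uint8, blue, green, red); there is no depth.
- camera_model(name): a dict with "fx", "fy", "cx", "cy" (pixels), "k1" (the pictures are not rectified: a ray, as slopes to the right and down, at radius r is drawn at 1 + k1 r^2 times it, then the intrinsics apply), "world_from_camera" (4x4, takes a point from camera to world coordinates). Camera axes: x right, y up, looking along -z (the intrinsics and any distortion apply to the point x, -y, -z); pixel columns grow to the right and rows downward; lengths in mm; the calibration is good to about 2 mm. A picture is of the moment at which its call begins. camera_model takes no time and is no camera call.
- finish_job(): hands the job in; it is judged then, once.
The state is a dict: "time_s": time; "joints": joint angles; "dq": joint speeds; "tau": joint torques, N m; "eef_pos": TCP position; "ee_rot": TCP orientation; "force": force on the tool from outside, world axes, zero at the start; "wrist_torque": the same for the moment, N m; "grip_width": opening from 0.0 (shut) to 1.0 (fully open); "grip_force": force on a finger pad.
Only numpy, scipy, OpenCV 4.12 (cv2) and the standard library are available. Lean on these libraries where they do the work, as an engineer would, in place of code of your own. Each camera call takes 0.05 s, during which the arm holds its last target. There are 200 camera calls.

## Working session

There is one attempt and no reset: what is moved stays moved. The work goes in short steps, Python scripts to look and compute and a shell command to move; the robot and the scene stay as the last step left them, time stands still between calls to the robot, and variables do not carry over. Pictures are saved under pics/ and viewed, at most 14 in all, crops included, and the job is handed in when it is done.

```bash
mkdir -p pics; ls
python3 - <<'E'
from rig import *
import cv2,numpy as np
np.set_printoptions(precision=4,suppress=True)
for n in("side","top"):
    cv2.imwrite(f"pics/{n}0.png",cv2.resize(capture(n),None,fx=1.5,fy=1.5,interpolation=cv2.INTER_CUBIC)); print(n,camera_model(n))
print(sense())
E
```

```text
pics
side {'fx': 497.6043960793321, 'fy': 497.6043960793321, 'cx': 246.65547773359225, 'cy': 181.2486226706621, 'k1': 0.06897392055818201, 'world_from_camera': array([[   0.9752,    0.1449,   -0.1671,  301.5243],
       [  -0.22  ,    0.5592,   -0.7993, -913.9465],
       [  -0.0224,    0.8163,    0.5772,  739.8191],
       [   0.    ,    0.    ,    0.    ,    1.    ]])}
top {'fx': 451.48512105886954, 'fy': 451.48512105886954, 'cx': 259.3910966117154, 'cy': 196.99325221400738, 'k1': -0.176593085034776, 'world_from_camera': array([[   0.0168,    0.9961,   -0.0863,  414.185 ],
       [  -0.9998,    0.0155,   -0.016 ,  -23.6147],
       [  -0.0146,    0.0865,    0.9961, 1309.1396],
       [   0.    ,    0.    ,    0.    ,    1.    ]])}
{'time_s': 0.1, 'joints': array([ 0.9506,  0.3134,  1.4984,  0.    ,  1.331 , -0.2234]), 'dq': array([-0.002 , -0.002 , -0.0014, -0.001 ,  0.0001,  0.0012]), 'tau': array([  0.0011, -41.2907, -26.0142,  -0.0003,   0.0031,   0.    ]), 'eef_pos': array([202.7526, 484.0182, 230.7856]), 'ee_rot': array([-0.0003,  0.1971,  0.9804, -0.0005]), 'force': array([-0.0666, -0.9697, -0.1649]), 'wrist_torque': array([ 0.0527, -0.0063,  0.0047]), 'grip_force': 0.0, 'grip_width': 1.0024111292263536}
```

View pics/side0.png

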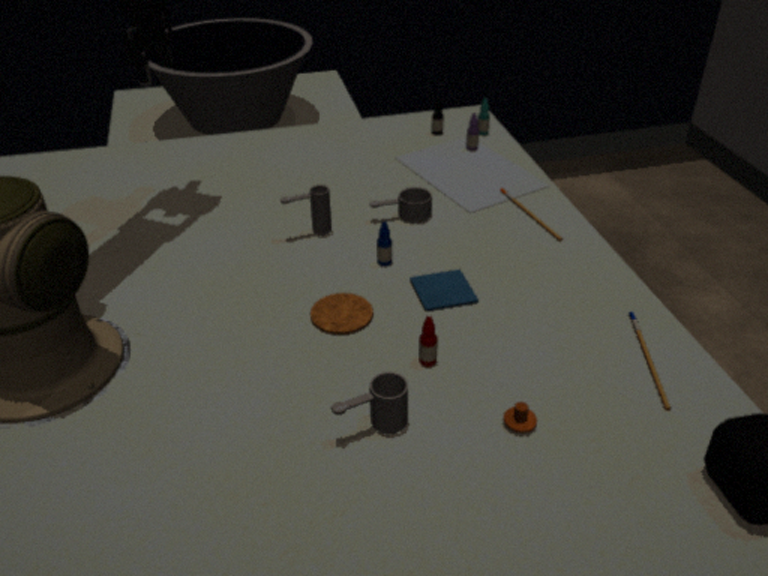

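View pics/top0.png

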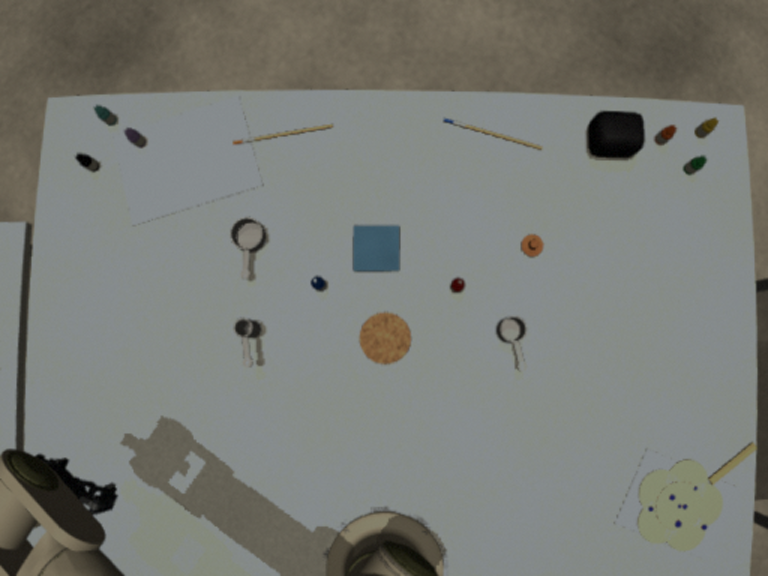

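From the pictures (at 1.5×): in the top view the wide pot is at (248,235), narrow (248,328), middle (511,328), coaster (386,338), lid (532,245), red bottle (458,285) and blue bottle (319,283). All are visible in the side view too. Next I'll enlarge crops to read pixels more exactly.

```bash
cat > h.py <<'E'
from rig import *
import cv2,numpy as np
from scipy.optimize import least_squares
np.set_printoptions(precision=2,suppress=True)
def ray(n,u,v):
    m=camera_model(n);d=np.array([(u-m['cx'])/m['fx'],(v-m['cy'])/m['fy']]);p=d.copy()
    for _ in range(20):p=d/(1+m['k1']*(p@p))
    T=m['world_from_camera'];r=T[:3,:3]@np.array([p[0],-p[1],-1]);return T[:3,3],r/np.linalg.norm(r)
def proj(n,P):
    m=camera_model(n);T=m['world_from_camera'];c=T[:3,:3].T@(np.asarray(P,float)-T[:3,3])
    p=np.array([c[0],-c[1]])/-c[2];p=p*(1+m['k1']*(p@p));return p*[m['fx'],m['fy']]+[m['cx'],m['cy']]
def onz(n,u,v,z):
    o,r=ray(n,u,v);return o+r*(z-o[2])/r[2]
def tri(a,b):
    "a=top uv,b=side uv -> point, gap"
    o,r=ray('top',*a);p,s=ray('side',*b)
    t=np.linalg.lstsq(np.stack([r,-s],1),p-o,rcond=None)[0];A=o+t[0]*r;B=p+t[1]*s
    return (A+B)/2,np.linalg.norm(A-B)
def sheet(n,img,boxes,k,name,cols):
    "boxes: (u0,v0,w,h); grid ticks each 10 px"
    o=[]
    for u,v,w,h in boxes:
        c=cv2.resize(cv2.convertScaleAbs(img[v:v+h,u:u+w],alpha=1.6),None,fx=k,fy=k,interpolation=cv2.INTER_CUBIC)
        for x in range(-(-u//10)*10,u+w,10):
            cv2.line(c,((x-u)*k+k//2,0),((x-u)*k+k//2,5),(0,255,0),1);cv2.putText(c,str(x),((x-u)*k-8,15),0,.33,(0,255,0),1)
        for y in range(-(-v//10)*10,v+h,10):
            cv2.line(c,(0,(y-v)*k+k//2),(5,(y-v)*k+k//2),(0,0,255),1);cv2.putText(c,str(y),(6,(y-v)*k+k//2+4),0,.33,(0,0,255),1)
        o.append(cv2.copyMakeBorder(c,1,1,1,1,0,value=(255,0,0)))
    cv2.imwrite('pics/'+name,np.vstack([np.hstack(o[i:i+cols]) for i in range(0,len(o),cols)]))
E
python3 - <<'E'
from h import *
sheet('top',capture('top'),[(145,138,44,52),(145,205,44,52),(325,205,44,52),(335,140,44,52),(235,200,44,52),(195,170,44,52)],6,'topz.png',3)
sheet('side',capture('side'),[(235,118,60,50),(180,118,60,50),(218,242,60,50),(320,255,60,50),(200,185,60,50),(245,200,60,50)],4,'sidez.png',3)
E
```

```text
(no output)
```

View pics/topz.png

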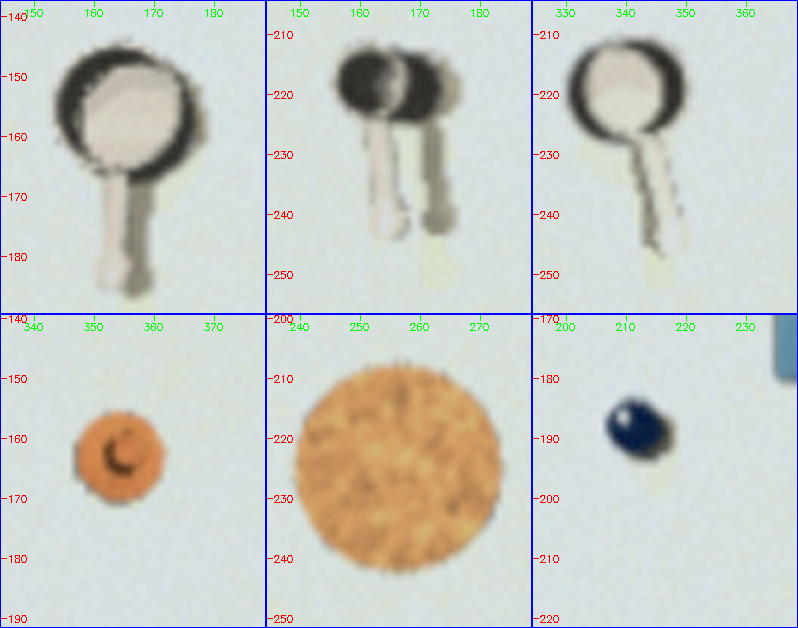

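View pics/sidez.png

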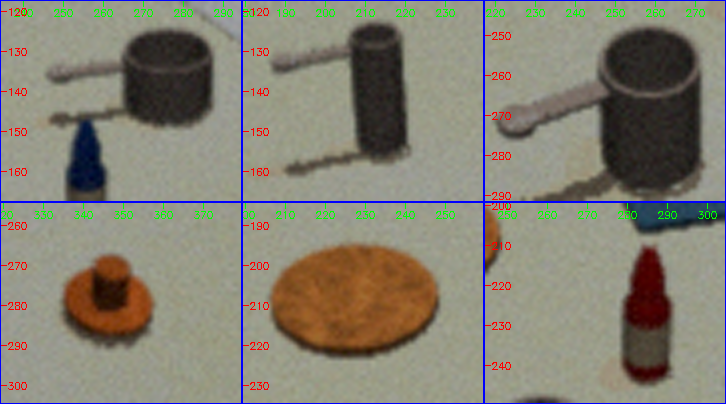

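The enlarged crops give clear rims. Top view rim centres: wide (165.4,157), narrow (163,218.8), middle (341.6,220.4), lid (355.1,163.8), coaster (256.8,225.4). Side view: wide (276.8,130.2), narrow (213.3,127), middle (259.4,257.6), lid disc (346.8,279), coaster (228.2,208.2).

Run:
```python
from h import *
D=dict(wide=((165.4,157),(276.8,130.2),44),widetip=((163.5,186.3),(247.3,136.5),36),narrow=((163,218.8),(213.3,127),88),ntip=((165.2,245),(187.5,133.7),80),mid=((341.6,220.4),(259.4,257.6),66),mtip=((350.3,246),(222,273),58),lid=((355.1,163.8),(346.8,279),11),coaster=((256.8,225.4),(228.2,208.2),8))
for k,(a,b,z) in D.items():
    P,g=tri(a,b);print(k,P,'gap %.1f'%g,'top@z',onz('top',*a,z)[:2],'side@z',onz('side',*b,z)[:2])
print('red',onz('top',305.3,190,80),'blue',onz('top',212.5,189,80))
# overlay
def draw(n,c,z,r,img,k):
    for t in np.linspace(0,2*np.pi,120):
        u,v=proj(n,[c[0]+r*np.cos(t),c[1]+r*np.sin(t),z]);cv2.circle(img,(int((u+.5)*k),int((v+.5)*k)),0,(0,0,255),-1)
```

```text
wide [636.67 267.47  46.5 ] gap 4.6 top@z [634.8  268.46] side@z [640.27 271.73]
widetip [552.86 272.17  36.18] gap 3.8 top@z [551.   272.51] side@z [554.83 272.36]
narrow [457.52 258.65  87.49] gap 3.0 top@z [456.   258.73] side@z [458.9  257.54]
ntip [386.22 251.88  81.08] gap 3.4 top@z [384.49 252.31] side@z [388.05 253.48]
mid [ 462.74 -232.55   63.66] gap 4.3 top@z [ 460.53 -231.77] side@z [ 464.32 -235.13]
mtip [ 388.73 -256.5    64.63] gap 3.0 top@z [ 390.07 -257.93] side@z [ 388.1  -249.87]
lid [ 628.47 -280.51   13.12] gap 1.0 top@z [ 628.35 -280.79] side@z [ 629.93 -278.7 ]
coaster [445.72   3.26   7.54] gap 2.0 top@z [444.69   3.4 ] side@z [446.64   2.57]
red [ 541.84 -129.2    80.  ] blue [540.7  125.33  80.  ]
```

```bash
cat > go.py <<'E'
import sys
from h import *
from scipy.spatial.transform import Rotation as R
def st():
    s=sense();w,x,y,z=s['ee_rot'];q=R.from_quat([x,y,z,w]);X=q.as_matrix()
    return s,q,X
if __name__=='__main__':
    x,y,z,psi=map(float,sys.argv[1:5]);s,q,X=st();p=s['eef_pos']
    yaw=np.degrees(np.arctan2(X[1,0],X[0,0]));t=(psi-yaw+180)%360-180
    a=np.radians(psi);M=np.array([[np.cos(a),np.sin(a),0],[np.sin(a),-np.cos(a),0],[0,0,-1]]).T
    print('t',round(s['time_s'],2),'pos',p,'psi %.1f'%yaw,'down',X[:,2],'F',s['force'],'w %.1f gf %.1f'%(s['grip_width']*85,s['grip_force']))
    print('turn z units total',round(-t/8,3),' then shift units',M@(np.array([x,y,z])-p)/25)
E
python3 go.py 637 269 120 177.5
```

```text
t 0.2 pos [202.83 484.09 230.98] psi 157.3 down [-0. -0. -1.] F [-0.81 -0.21 -0.06] w 84.9 gf 0.0
turn z units total -2.529  then shift units [-17.73  -7.84   4.44]
```

```bash
python3 -m crank '[[[0,0,0,0,0,-0.843,85],[0,0,0,0,0,-0.843,85],[0,0,0,0,0,-0.843,85],[-0.985,-0.436,0.24,0,0,0,85],[-0.985,-0.436,0.24,0,0,0,85],[-0.985,-0.436,0.24,0,0,0,85],[-0.985,-0.436,0.24,0,0,0,85],[-0.985,-0.436,0.24,0,0,0,85]]]' 60
python3 -m crank '[[[-0.985,-0.436,0.24,0,0,0,85],[-0.985,-0.436,0.24,0,0,0,85],[-0.985,-0.436,0.24,0,0,0,85],[-0.985,-0.436,0.24,0,0,0,85],[-0.985,-0.436,0.24,0,0,0,85],[-0.985,-0.436,0.24,0,0,0,85],[-0.985,-0.436,0.24,0,0,0,85],[-0.985,-0.436,0.24,0,0,0,85]]]'
python3 -m crank '[[[-0.985,-0.436,0.24,0,0,0,85],[-0.985,-0.436,0.24,0,0,0,85],[-0.985,-0.436,0.24,0,0,0,85],[-0.985,-0.436,0.24,0,0,0,85],[-0.985,-0.436,0.24,0,0,0,85],[0,0,0,0,0,0,85],[0,0,0,0,0,0,85],[0,0,0,0,0,0,85]]]'
python3 go.py 637 269 8 177.5
```

```text
time_s: 1.0
eef_pos: [324.4, 423.8, 200.9]
ee_rot: [-0.0, 0.022, 1.0, -0.0]
force: [0.2, 0.1, -0.2]
grip_width: 0.996
grip_force: 0.0
time_s: 1.8
eef_pos: [517.4, 328.0, 152.8]
ee_rot: [-0.0, 0.022, 1.0, -0.0]
force: [-0.3, 0.6, 0.4]
grip_width: 0.997
grip_force: 0.0
time_s: 2.6
eef_pos: [636.6, 269.4, 123.5]
ee_rot: [-0.0, 0.021, 1.0, 0.0]
force: [-1.2, 0.4, 0.5]
grip_width: 0.991
grip_force: 0.0
t 2.6 pos [636.59 269.44 123.51] psi 177.5 down [-0.  0. -1.] F [-1.22  0.41  0.49] w 84.2 gf 0.0
turn z units total 0.005  then shift units [-0.02 -0.02  4.62]
```

```bash
python3 -m crank '[[[0,0,0.66,0,0,0,85],[0,0,0.66,0,0,0,85],[0,0,0.66,0,0,0,85],[0,0,0.66,0,0,0,85],[0,0,0.66,0,0,0,85],[0,0,0.66,0,0,0,85],[0,0,0.66,0,0,0,85],[0,0,0,0,0,0,85]]]' 
python3 -m crank '[[[0,0,0,0,0,0,50],[0,0,0,0,0,0,50],[0,0,0,0,0,0,50],[0,0,0,0,0,0,50],[0,0,0,0,0,0,50],[0,0,0,0,0,0,50],[0,0,0,0,0,0,50],[0,0,0,0,0,0,50]]]' 60
python3 go.py 637 269 8 177.5
```

```text
time_s: 3.4
eef_pos: [635.8, 268.5, 4.8]
ee_rot: [-0.002, 0.022, 1.0, -0.001]
force: [-0.5, -0.5, 0.6]
grip_width: 0.993
grip_force: 0.0
time_s: 4.2
eef_pos: [638.1, 269.1, 9.4]
ee_rot: [0.001, 0.022, 1.0, 0.0]
force: [-0.4, 0.6, 6.8]
grip_width: 0.738
grip_force: 66.2
t 4.2 pos [638.09 269.11   9.38] psi 177.5 down [ 0.  0. -1.] F [-0.36  0.63  6.77] w 62.7 gf 66.2
turn z units total 0.0  then shift units [ 0.04 -0.01  0.06]
```

```bash
python3 -m crank '[[[0,0,-0.4,0,0,0,50],[0,0,-0.8,0,0,0.885,50],[0,0,-0.8,0,0,0.885,50],[0,0,-0.8,0,0,0.885,50],[0,0,-0.8,0,0,0.885,50],[0,0,-0.8,0,0,0.885,50],[0,0,-0.8,0,0,0.885,50],[0,0,0,0,0,0,50]]]' 
python3 go.py 445.7 3.2 139 135
```

```text
time_s: 5.0
eef_pos: [638.2, 269.0, 141.2]
ee_rot: [0.002, 0.383, 0.924, 0.001]
force: [0.3, 0.4, -0.7]
grip_width: 0.744
grip_force: 66.0
t 5.0 pos [638.17 269.02 141.17] psi 135.0 down [ 0.01  0.   -1.  ] F [ 0.32  0.42 -0.75] w 63.2 gf 66.0
turn z units total -0.006  then shift units [ -2.07 -12.96   0.09]
```

```bash
python3 -m crank '[[[-0.148,-0.926,0,0,0,0,50],[-0.148,-0.926,0,0,0,0,50],[-0.148,-0.926,0,0,0,0,50],[-0.148,-0.926,0,0,0,0,50],[-0.148,-0.926,0,0,0,0,50],[-0.148,-0.926,0,0,0,0,50],[-0.148,-0.926,0,0,0,0,50],[-0.148,-0.926,0,0,0,0,50]]]' 
python3 -m crank '[[[-0.148,-0.926,0,0,0,0,50],[-0.148,-0.926,0,0,0,0,50],[-0.148,-0.926,0,0,0,0,50],[-0.148,-0.926,0,0,0,0,50],[-0.148,-0.926,0,0,0,0,50],[-0.148,-0.926,0,0,0,0,50],[0,0,0,0,0,0,50],[0,0,0,0,0,0,50]]]' 
python3 go.py 445.7 3.2 18 135
python3 - <<'E'
from h import *
sheet('side',capture('side'),[(150,80,150,150)],4,'s1.png',1)
E
```

```text
time_s: 5.8
eef_pos: [526.0, 116.2, 136.9]
ee_rot: [-0.001, 0.381, 0.925, -0.0]
force: [-0.2, -0.1, -1.0]
grip_width: 0.741
grip_force: 66.1
time_s: 6.6
eef_pos: [444.5, 3.0, 137.4]
ee_rot: [-0.0, 0.382, 0.924, 0.0]
force: [0.3, 0.4, -1.1]
grip_width: 0.745
grip_force: 66.2
t 6.6 pos [444.46   2.95 137.44] psi 135.1 down [-0.  0. -1.] F [ 0.33  0.37 -1.07] w 63.3 gf 66.2
turn z units total 0.012  then shift units [-0.03  0.04  4.78]
```

View pics/s1.png

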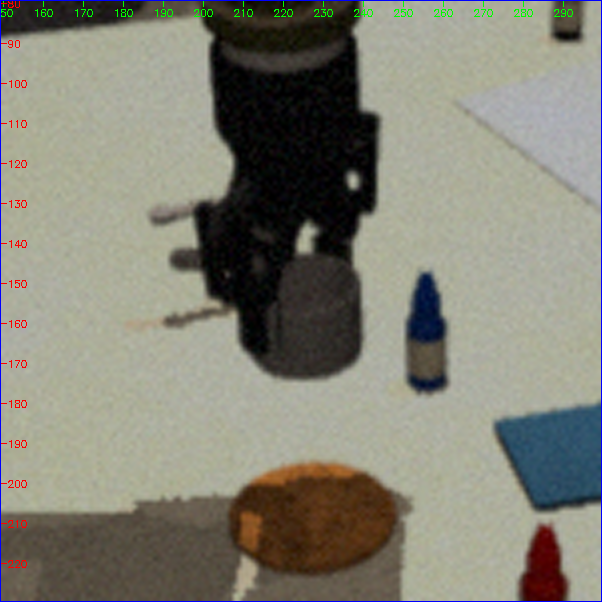

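The pot hangs upright over the coaster, with its right edge at u≈239.5 and underside at v≈173. The coaster centre is at (228,208). Lowering it now.

```bash
python3 -m crank '[[[0,0,0.8,0,0,0,50],[0,0,0.9,0,0,0,50],[0,0,0.9,0,0,0,50],[0,0,0.9,0,0,0,50],[0,0,0.7,0,0,0,50],[0,0,0.35,0,0,0,50],[0,0,0.2,0,0,0,50],[0,0,0,0,0,0,50]]]' 
python3 -m crank '[[[0,0,0.04,0,0,0,50],[0,0,0,0,0,0,85],[0,0,0,0,0,0,85],[0,0,0,0,0,0,85],[0,0,0,0,0,0,85],[0,0,0,0,0,0,85],[0,0,0,0,0,0,85],[0,0,0,0,0,0,85]]]' 
python3 -m crank '[[[0,0,-0.5,0,0,0,85],[0,0,-0.8,0,0,0,85],[0,0,-0.9,0,0,0,85],[0,0,-0.9,0,0,0,85],[0,0,-0.9,0,0,0,85],[0,0,-0.9,0,0,0,85],[0,0,-0.9,0,0,0,85],[0,0,0,0,0,0,85]]]' 
python3 go.py 462.5 -233 130 198
```

```text
time_s: 7.45
eef_pos: [444.8, 3.2, 18.9]
ee_rot: [-0.0, 0.382, 0.924, -0.0]
force: [0.2, -0.4, -0.8]
grip_width: 0.744
grip_force: 66.2
time_s: 8.25
eef_pos: [444.7, 3.0, 18.0]
ee_rot: [-0.0, 0.383, 0.924, -0.0]
force: [0.1, -0.2, 0.5]
grip_width: 0.997
grip_force: 0.0
time_s: 9.05
eef_pos: [445.9, 2.7, 165.4]
ee_rot: [0.002, 0.382, 0.924, 0.0]
force: [0.3, -0.1, -0.5]
grip_width: 0.996
grip_force: 0.0
t 9.05 pos [445.88   2.72 165.4 ] psi 135.0 down [ 0. -0. -1.] F [ 0.31 -0.06 -0.51] w 84.6 gf 0.0
turn z units total -7.872  then shift units [ 2.28 -9.17  1.42]
```

```bash
python3 -m crank '[[[0,0,0,0,0,-0.984,85],[0,0,0,0,0,-0.984,85],[0,0,0,0,0,-0.984,85],[0,0,0,0,0,-0.984,85],[0,0,0,0,0,-0.984,85],[0,0,0,0,0,-0.984,85],[0,0,0,0,0,-0.984,85],[0,0,0,0,0,-0.984,85]]]' 
python3 -m crank '[[[0.228,-0.917,0.1,0,0,0,85],[0.228,-0.917,0.1,0,0,0,85],[0.228,-0.917,0.1,0,0,0,85],[0.228,-0.917,0.1,0,0,0,85],[0.228,-0.917,0.1,0,0,0,85],[0.228,-0.917,0.1,0,0,0,85],[0.228,-0.917,0.1,0,0,0,85],[0.228,-0.917,0.1,0,0,0,85]]]' 
python3 -m crank '[[[0.228,-0.917,0.1,0,0,0,85],[0.228,-0.917,0.1,0,0,0,85],[0,0,0,0,0,0,85],[0,0,0,0,0,0,85],[0,0,0,0,0,0,85],[0,0,0,0,0,0,85],[0,0,0,0,0,0,85],[0,0,0,0,0,0,85]]]' 
python3 go.py 462.5 -233 39 198
python3 - <<'E'
from h import *
t,s=capture('top'),capture('side')
sheet('top',t,[(215,180,70,70)],6,'t2.png',1)
sheet('side',s,[(190,150,80,85),(210,200,80,85)],5,'s2.png',2)
E
```

```text
time_s: 9.85
eef_pos: [444.3, 3.1, 162.0]
ee_rot: [-0.001, -0.159, 0.987, 0.0]
force: [0.6, -0.0, 0.1]
grip_width: 0.998
grip_force: 0.0
time_s: 10.65
eef_pos: [457.6, -186.3, 141.9]
ee_rot: [-0.001, -0.156, 0.988, 0.001]
force: [-0.7, 0.1, 0.6]
grip_width: 0.996
grip_force: 0.0
time_s: 11.45
eef_pos: [461.4, -232.3, 138.1]
ee_rot: [0.0, -0.157, 0.988, -0.0]
force: [0.4, -0.2, 0.5]
grip_width: 0.991
grip_force: 0.0
t 11.45 pos [ 461.38 -232.33  138.14] psi -162.0 down [ 0. -0. -1.] F [ 0.36 -0.16  0.54] w 84.2 gf 0.0
turn z units total 0.003  then shift units [-0.03 -0.04  3.97]
```

View pics/t2.png

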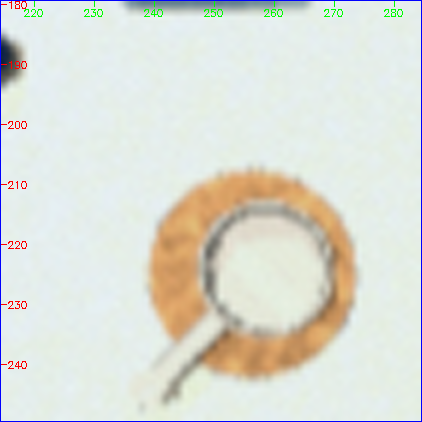

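View pics/s2.png

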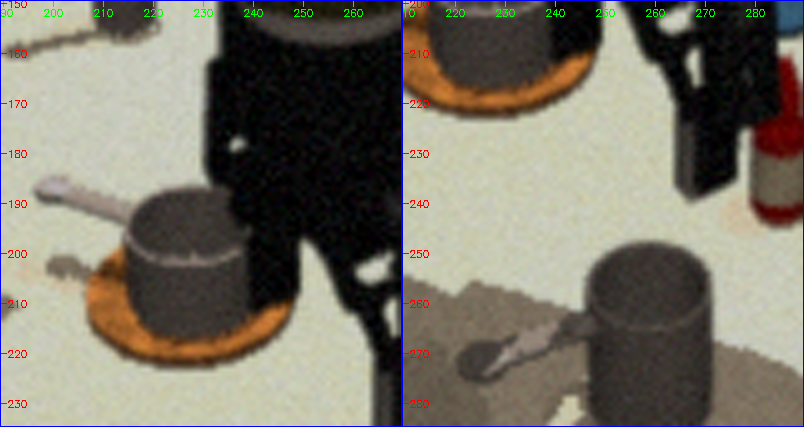

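The wide pot is standing on the coaster with its handle at about 135°. Its rim centre in the top view is ≈(259.5,224.6) and the coaster centre is (256.8,225.4).

```bash
python3 - <<'E'
from h import *
for d in(0,.5):
  print(onz('top',259.7-d,224.8-d,52),onz('top',256.8-d,225.4-d,8),onz('side',237.3-d,194-d,52))
E
python3 -m crank '[[[0,0,0.56,0,0,0,85],[0,0,0.56,0,0,0,85],[0,0,0.56,0,0,0,85],[0,0,0.56,0,0,0,85],[0,0,0.56,0,0,0,85],[0,0,0.56,0,0,0,85],[0,0,0.56,0,0,0,85],[0,0,0,0,0,0,85]]]' 
python3 -m crank '[[[0,0,0,0,0,0,40],[0,0,0,0,0,0,40],[0,0,0,0,0,0,40],[0,0,0,0,0,0,40],[0,0,0,0,0,0,40],[0,0,0,0,0,0,40],[0,0,0,0,0,0,40],[0,0,0,0,0,0,40]]]' 60
python3 go.py 462.5 -233 39 198
```

```text
[445.46  -5.56  52.  ] [444.69   3.4    8.  ] [468.4   -5.84  52.  ]
[446.83  -4.14  52.  ] [446.11   4.86   8.  ] [467.68  -3.66  52.  ]
time_s: 12.35
eef_pos: [460.6, -232.0, 38.7]
ee_rot: [-0.001, -0.156, 0.988, 0.001]
force: [0.4, 0.2, 0.3]
grip_width: 0.991
grip_force: 0.0
time_s: 13.15
eef_pos: [461.8, -232.9, 41.3]
ee_rot: [0.001, -0.156, 0.988, -0.001]
force: [-1.9, 1.2, 6.2]
grip_width: 0.569
grip_force: 61.4
t 13.15 pos [ 461.77 -232.93   41.29] psi -162.0 down [ 0. -0. -1.] F [-1.91  1.17  6.19] w 48.4 gf 61.4
turn z units total -0.0  then shift units [-0.03 -0.01  0.09]
```

Run:
```python
from h import *
for d in(0,.5):
  print(onz('side',227.3-d,195.1-d,52),tri((259.7-d,224.8-d),(227.3-d,195.1-d)),onz('side',228.2-d,208.2-d,8))
for c,z in(((445,3),52),((447,-5),52),((447,0),52)):
  for n in('top','side'):
    P=np.array([proj(n,[c[0]+32*np.cos(t),c[1]+32*np.sin(t),z]) for t in np.linspace(0,6.28,60)]);print(c,n,P.min(0),P.max(0))
```

```text
[445.16  -4.24  52.  ] (array([445.2 ,  -5.54,  52.96]), np.float64(0.48119335051848994)) [446.64   2.57   8.  ]
[444.41  -2.06  52.  ] (array([445.46,  -3.98,  53.34]), np.float64(2.6880410318679484)) [445.85   4.74   8.  ]
(445, 3) top [245.13 213.43] [268.11 236.43]
(445, 3) side [212.83 185.24] [240.44 201.73]
(447, -5) top [248.02 212.76] [271.   235.76]
(447, -5) side [214.26 187.03] [242.01 203.7 ]
(447, 0) top [246.22 212.73] [269.2  235.72]
(447, 0) side [213.9  185.83] [241.56 202.38]
```

```bash
python3 -m crank '[[[0,0,-0.3,0,0,0,40],[0,0,-0.6,0,0,0,40],[0,0,-0.8,0,0,0.75,40],[0,0,-0.8,0,0,0.75,40],[0,0,-0.8,0,0,0.75,40],[0,0,-0.5,0,0,0,40],[0,0,0,0,0,0,40],[0,0,0,0,0,0,40]]]' 
python3 go.py 445.5 -5 135 180
```

```text
time_s: 13.95
eef_pos: [461.1, -232.5, 134.6]
ee_rot: [-0.0, -0.001, 1.0, 0.0]
force: [0.2, -0.2, -0.6]
grip_width: 0.568
grip_force: 62.0
t 13.95 pos [ 461.08 -232.49  134.6 ] psi -179.9 down [-0.  0. -1.] F [ 0.18 -0.23 -0.62] w 48.3 gf 62.0
turn z units total 0.014  then shift units [ 0.62  9.1  -0.02]
```

```bash
python3 -m crank '[[[0.06,0.6,0,0,0,0,40],[0.06,0.9,0,0,0,0,40],[0.06,0.9,0,0,0,0,40],[0.06,0.9,0,0,0,0,40],[0.06,0.9,0,0,0,0,40],[0.06,0.9,0,0,0,0,40],[0.06,0.9,0,0,0,0,40],[0.06,0.9,0,0,0,0,40]]]' 
python3 -m crank '[[[0.06,0.9,0,0,0,0,40],[0.06,0.9,0,0,0,0,40],[0,0.4,0,0,0,0,40],[0,0,0,0,0,0,40],[0,0,0,0,0,0,40],[0,0,0,0,0,0,40],[0,0,0,0,0,0,40],[0,0,0,0,0,0,40]]]' 
python3 go.py 445.5 -5 135 180
python3 - <<'E'
from h import *
t,s=capture('top'),capture('side')
b=cv2.imread
sheet('side',s,[(180,110,90,110)],5,'a.png',1);sheet('top',t,[(210,180,66,110)],5,'b.png',1)
cv2.imwrite('pics/m3.png',np.hstack([b('pics/a.png'),b('pics/b.png')]))
E
```

```text
time_s: 14.75
eef_pos: [448.3, -58.2, 134.2]
ee_rot: [-0.001, -0.001, 1.0, 0.0]
force: [-0.3, 0.9, -1.0]
grip_width: 0.569
grip_force: 62.0
time_s: 15.55
eef_pos: [446.4, -5.6, 135.0]
ee_rot: [-0.0, 0.0, 1.0, -0.0]
force: [-0.4, -0.2, -0.6]
grip_width: 0.57
grip_force: 62.1
t 15.55 pos [446.36  -5.61 135.  ] psi 180.0 down [-0. -0. -1.] F [-0.37 -0.22 -0.61] w 48.4 gf 62.1
turn z units total -0.006  then shift units [ 0.03  0.02 -0.  ]
```

View pics/m3.png

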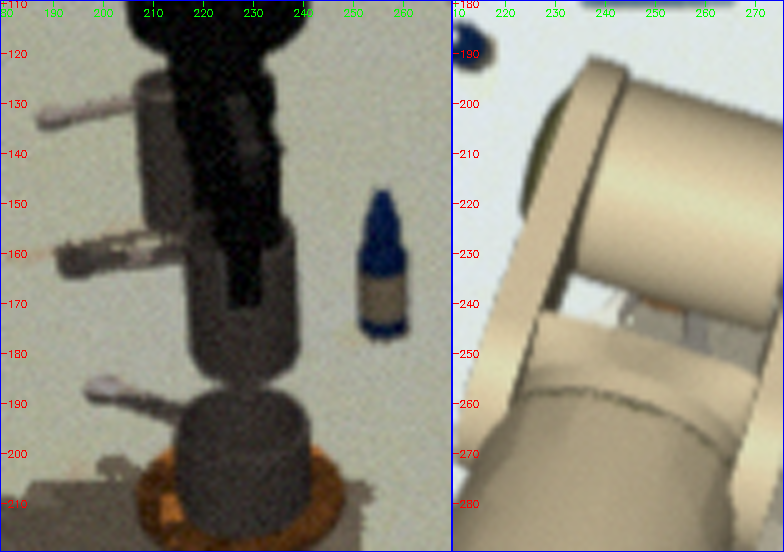

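The held middle pot is upright. In the side view its base spans u 218–239.8 with the lowest edge at v 186.8. The wide pot's rim spans u 215–242, top at v 187.6. I'll compare both in the same camera.

Run:
```python
from h import *
T=np.linspace(0,6.28,120)
def circ(c,z,r): return np.array([proj('side',[c[0]+r*np.cos(t),c[1]+r*np.sin(t),z]) for t in T])
def f(c,z,r,L,Rr,b=None,t=None):
    P=circ(c,z,r);e=[(P[:,0].min()+P[:,0].max()-L-Rr)/2]
    if b is not None:e.append(P[:,1].max()-b)
    if t is not None:e.append(P[:,1].min()-t)
    return e
print('mid',least_squares(lambda c:f(c,93.7,25,218,239.8,b=186.8),[445,0]).x)
print('wide now',least_squares(lambda c:f(c,52,32,215,242,t=187.6),[445,0]).x,'bottom',least_squares(lambda c:f(c,8,32,215.3,241.8,b=217),[445,0]).x)
print('wide before',least_squares(lambda c:f(c,52,32,214.8,241.3,b=203,t=187.2),[445,0]).x)
```

```text
mid [450.5   -5.54]Traceback (most recent call last):
  File "<stdin>", line 10, in <module>
    return func(*args, **kwargs)
    vector_fun = VectorFunction(
        fun_wrapped,
    ...<6 lines>...
        workers=workers
    )
    self.J, dct = approx_derivative(
                  ~~~~~~~~~~~~~~~~~^
        self.fun_wrapped, self.x, f0=self.f, **finite_diff_options
        ^^^^^^^^^^^^^^^^^^^^^^^^^^^^^^^^^^^^^^^^^^^^^^^^^^^^^^^^^^
    )
    ^
    J, _nfev = _dense_difference(fun_wrapped, x0, f0, h,
               ~~~~~~~~~~~~~~~~~^^^^^^^^^^^^^^^^^^^^^^^^
                             use_one_sided, method,
                             ^^^^^^^^^^^^^^^^^^^^^^
                             mf)
                             ^^^
    df = [f_eval - f0 for f_eval in f_evals]
                                    ^^^^^^^
    f = np.atleast_1d(self.fun(x, *self.args, **self.kwargs))
                      ~~~~~~~~^^^^^^^^^^^^^^^^^^^^^^^^^^^^^^
    return np.atleast_1d(self.fun(x))
                         ~~~~~~~~^^^
    return self.f(x, *self.args, **self.kwargs)
           ~~~~~~^^^^^^^^^^^^^^^^^^^^^^^^^^^^^^
  File "<stdin>", line 10, in <lambda>
  File "<stdin>", line 5, in f
  File "<stdin>", line 3, in circ
  File "h.py", line 10, in proj
    m=camera_model(n);T=m['world_from_camera'];c=T[:3,:3].T@(np.asarray(P,float)-T[:3,3])
ValueError: time passes only in moves, steps and waits
```

```bash
sed -i 's/^def ray/import functools\ncamera_model=functools.cache(camera_model)\ndef ray/' h.py
cat > fit.py <<'E'
from h import *
T=np.linspace(0,6.28,120)
def fit(z,r,L,Rr,b=None,t=None,n='side'):
    def f(c):
        P=np.array([proj(n,[c[0]+r*np.cos(a),c[1]+r*np.sin(a),z]) for a in T]);e=[(P[:,0].min()+P[:,0].max()-L-Rr)/2]
        if b is not None:e.append(P[:,1].max()-b)
        if t is not None:e.append(P[:,1].min()-t)
        return e
    return least_squares(f,[445,0],diff_step=1e-3).x
E
python3 - <<'E'
from fit import *
print('mid',fit(93.7,25,218,239.8,b=186.8))
print('wide now',fit(52,32,215,242,t=187.6),'bottom',fit(8,32,215.3,241.8,b=217))
print('wide before',fit(52,32,214.8,241.3,b=203,t=187.2))
E
```

```text
mid [450.5   -5.54]
wide now [447.37  -7.47] bottom [447.32   1.62]
wide before [447.01  -3.89]
```

```bash
python3 -m crank '[[[0.14,0.05,0,0,0,0,40],[0,0,0.5,0,0,0,40],[0,0,0.5,0,0,0,40],[0,0,0.4,0,0,0,40],[0,0,0.3,0,0,0,40],[0,0,0.13,0,0,0,40],[0,0,0,0,0,0,40],[0,0,0,0,0,0,40]]]' 
python3 go.py 443 -4 53.5 180
```

```text
time_s: 16.45
eef_pos: [443.0, -4.0, 89.6]
ee_rot: [0.0, 0.0, 1.0, -0.0]
force: [0.5, 0.0, -0.3]
grip_width: 0.573
grip_force: 62.1
t 16.45 pos [443.04  -3.99  89.6 ] psi 180.0 down [ 0. -0. -1.] F [ 0.48  0.02 -0.27] w 48.7 gf 62.1
turn z units total -0.001  then shift units [ 0.   -0.    1.44]
```

No contact so far, and the base is below the wide rim. Going down to the floor.

```bash
python3 -m crank '[[[0,0,0.3,0,0,0,40],[0,0,0.35,0,0,0,40],[0,0,0.35,0,0,0,40],[0,0,0.25,0,0,0,40],[0,0,0.12,0,0,0,40],[0,0,0,0,0,0,40],[0,0,0,0,0,0,40],[0,0,0,0,0,0,40]]]' 
python3 go.py 443 -4 53.5 180
```

```text
time_s: 17.25
eef_pos: [442.9, -4.0, 55.2]
ee_rot: [0.0, 0.0, 1.0, -0.0]
force: [0.1, -1.1, -0.9]
grip_width: 0.574
grip_force: 62.0
t 17.25 pos [442.93  -4.    55.23] psi 180.0 down [ 0. -0. -1.] F [ 0.1  -1.13 -0.91] w 48.8 gf 62.0
turn z units total -0.0  then shift units [-0.   -0.    0.07]
```

```bash
python3 -m crank '[[[0,0,0.05,0,0,0,40],[0,0,0,0,0,0,40],[0,0,0,0,0,0,85],[0,0,0,0,0,0,85],[0,0,0,0,0,0,85],[0,0,0,0,0,0,85],[0,0,0,0,0,0,85],[0,0,0,0,0,0,85]]]' 
python3 -m crank '[[[0,0,-0.4,0,0,0,85],[0,0,-0.8,0,0,0,85],[0,0,-0.9,0,0,0,85],[0,0,-0.9,0,0,0,85],[0,0,-0.9,0,0,0,85],[0,0,-0.6,0,0,-0.62,85],[0,0,0,0,0,0,85],[0,0,0,0,0,0,85]]]' 
python3 go.py 457.5 258.5 150 185
```

```text
time_s: 18.05
eef_pos: [442.8, -3.9, 53.8]
ee_rot: [0.0, 0.0, 1.0, -0.0]
force: [-0.5, 1.0, 0.0]
grip_width: 0.994
grip_force: 0.0
time_s: 18.85
eef_pos: [442.7, -3.9, 166.2]
ee_rot: [0.0, -0.042, 0.999, -0.0]
force: [0.2, -0.4, -0.4]
grip_width: 0.997
grip_force: 0.0
t 18.85 pos [442.66  -3.85 166.2 ] psi -175.2 down [ 0. -0. -1.] F [ 0.22 -0.36 -0.45] w 84.7 gf 0.0
turn z units total -0.02  then shift units [-1.51 10.4   0.65]
```

```bash
python3 -m crank '[[[-0.126,0.867,0.054,0,0,0,85],[-0.126,0.867,0.054,0,0,0,85],[-0.126,0.867,0.054,0,0,0,85],[-0.126,0.867,0.054,0,0,0,85],[-0.126,0.867,0.054,0,0,0,85],[-0.126,0.867,0.054,0,0,0,85],[-0.126,0.867,0.054,0,0,0,85],[-0.126,0.867,0.054,0,0,0,85]]]' 
python3 -m crank '[[[-0.126,0.867,0.054,0,0,0,85],[-0.126,0.867,0.054,0,0,0,85],[-0.126,0.867,0.054,0,0,0,85],[-0.126,0.867,0.054,0,0,0,85],[0,0,0,0,0,0,85],[0,0,0,0,0,0,85],[0,0,0,0,0,0,85],[0,0,0,0,0,0,85]]]' 
python3 go.py 457.5 258.5 63 185
python3 - <<'E'
from h import *
t,s=capture('top'),capture('side')
b=cv2.imread
sheet('side',s,[(180,160,78,80)],6,'a.png',1);sheet('top',t,[(225,195,54,80)],6,'b.png',1)
cv2.imwrite('pics/m4.png',np.hstack([b('pics/a.png'),b('pics/b.png')]))
E
```

```text
time_s: 19.65
eef_pos: [452.4, 171.9, 154.4]
ee_rot: [-0.001, -0.042, 0.999, -0.0]
force: [-0.7, 0.4, 0.3]
grip_width: 0.999
grip_force: 0.0
time_s: 20.45
eef_pos: [458.1, 257.8, 150.0]
ee_rot: [-0.0, -0.043, 0.999, -0.0]
force: [0.7, 0.5, 0.1]
grip_width: 0.993
grip_force: 0.0
t 20.45 pos [458.07 257.75 149.99] psi -175.1 down [-0. -0. -1.] F [0.69 0.47 0.08] w 84.4 gf 0.0
turn z units total -0.015  then shift units [0.02 0.03 3.48]
```

View pics/m4.png

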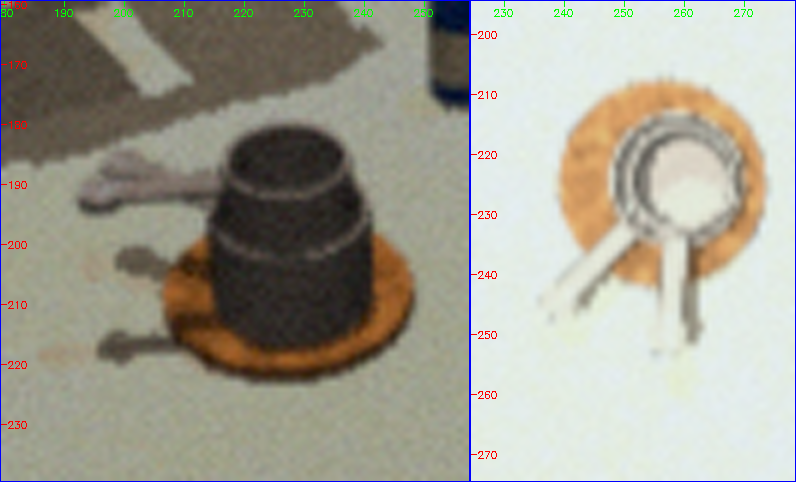

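The middle pot is nested in the wide pot, with handles 45° apart. The middle rim in the side view spans u 217.8–238.2, v 180.7–193; in the top view its centre is ≈(261.3,223.5). Now I'll grasp the narrow pot.

```bash
python3 - <<'E'
from fit import *
print('mid side',fit(78,25,217.8,238.2,b=193,t=180.7),'top',onz('top',261.3,223.5,78),onz('top',260.8,223,78))
E
python3 -m crank '[[[0,0,0.5,0,0,0,85],[0,0,0.5,0,0,0,85],[0,0,0.5,0,0,0,85],[0,0,0.5,0,0,0,85],[0,0,0.5,0,0,0,85],[0,0,0.5,0,0,0,85],[0,0,0.45,0,0,0,85],[0,0,0,0,0,0,85]]]' 
python3 -m crank '[[[0,0,0,0,0,0,26],[0,0,0,0,0,0,26],[0,0,0,0,0,0,26],[0,0,0,0,0,0,26],[0,0,0,0,0,0,26],[0,0,0,0,0,0,26],[0,0,0,0,0,0,26],[0,0,0,0,0,0,26]]]' 60
python3 go.py 457.5 258.5 63 185
```

```text
mid side [447.28  -7.84] top [448.43 -10.23  78.  ] [449.77  -8.85  78.  ]
time_s: 21.35
eef_pos: [457.3, 258.2, 62.2]
ee_rot: [-0.001, -0.043, 0.999, -0.0]
force: [-0.7, 0.5, 0.4]
grip_width: 0.998
grip_force: 0.0
time_s: 22.15
eef_pos: [458.5, 258.5, 64.5]
ee_rot: [0.001, -0.043, 0.999, 0.0]
force: [0.2, -0.3, 5.5]
grip_width: 0.398
grip_force: 59.3
t 22.15 pos [458.52 258.55  64.47] psi -175.0 down [ 0.  0. -1.] F [ 0.22 -0.31  5.54] w 33.8 gf 59.3
turn z units total -0.005  then shift units [0.04 0.   0.06]
```

```bash
python3 -m crank '[[[0,0,-0.3,0,0,0,26],[0,0,-0.6,0,0,-0.8,26],[0,0,-0.7,0,0,-0.84,26],[0,0,-0.7,0,0,-0.84,26],[0,0,-0.7,0,0,-0.84,26],[0,0,-0.7,0,0,-0.84,26],[0,0,-0.7,0,0,-0.84,26],[0,0,0,0,0,0,26]]]' 
python3 go.py 447.8 -8 175 225
```

```text
time_s: 22.95
eef_pos: [458.7, 258.7, 175.9]
ee_rot: [0.002, -0.383, 0.924, -0.0]
force: [1.0, 0.5, -0.6]
grip_width: 0.392
grip_force: 59.2
t 22.95 pos [458.72 258.74 175.87] psi -135.0 down [ 0.  0. -1.] F [ 0.96  0.5  -0.56] w 33.4 gf 59.2
turn z units total 0.002  then shift units [ 7.85 -7.24  0.03]
```

```bash
python3 -m crank '[[[0.4,-0.4,0,0,0,0,26],[0.785,-0.724,0,0,0,0,26],[0.785,-0.724,0,0,0,0,26],[0.785,-0.724,0,0,0,0,26],[0.785,-0.724,0,0,0,0,26],[0.785,-0.724,0,0,0,0,26],[0.785,-0.724,0,0,0,0,26],[0.785,-0.724,0,0,0,0,26]]]' 
python3 -m crank '[[[0.785,-0.724,0,0,0,0,26],[0.785,-0.724,0,0,0,0,26],[0.385,-0.324,0,0,0,0,26],[0,0,0,0,0,0,26],[0,0,0,0,0,0,26],[0,0,0,0,0,0,26],[0,0,0,0,0,0,26],[0,0,0,0,0,0,26]]]' 
python3 go.py 447.8 -8 175 225
python3 - <<'E'
from h import *
sheet('side',capture('side'),[(185,110,80,98)],6,'s5.png',1)
E
```

```text
time_s: 23.75
eef_pos: [449.2, 56.0, 172.7]
ee_rot: [-0.001, -0.381, 0.925, 0.0]
force: [0.4, 0.5, -1.6]
grip_width: 0.392
grip_force: 59.2
time_s: 24.55
eef_pos: [447.0, -7.7, 173.8]
ee_rot: [-0.0, -0.383, 0.924, 0.0]
force: [-0.2, -0.4, -1.1]
grip_width: 0.394
grip_force: 59.2
t 24.55 pos [447.02  -7.7  173.81] psi -135.0 down [-0.  0. -1.] F [-0.22 -0.42 -1.07] w 33.5 gf 59.2
turn z units total 0.0  then shift units [-0.01 -0.03 -0.05]
```

View pics/s5.png

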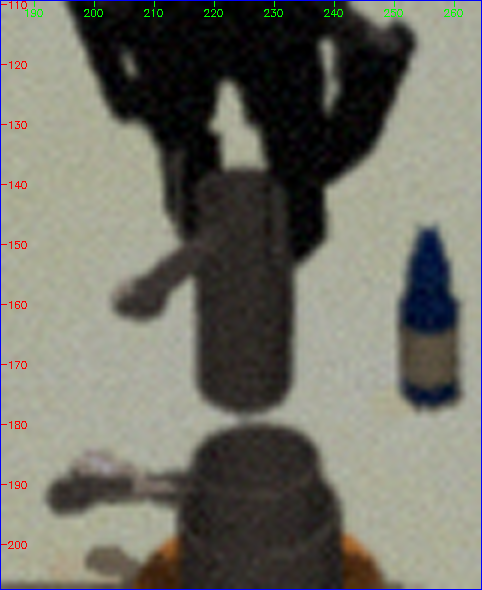

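The narrow pot hangs upright: base spans u 217.7–234, lowest at v 178.7. The middle rim spans u 217.5–238.3, top at v 180.8.

Run:
```python
from fit import *
print('narrow',fit(109.3,18,217.7,234,b=178.7),'mid',fit(78,25,217.6,238.3,t=180.8))
```

```text
narrow [444.9   -1.99] mid [446.86  -9.46]
```

Run:
```python
from fit import *
print('wide',fit(0,32,266,288,b=149.2),fit(44,32,265.7,288,b=135,t=125.5))
print('nar',fit(0,18,209,221.2,b=158.3),fit(88,18,206.8,220,b=130.5,t=123.8))
print('mid',fit(0,25,247.5,272,b=290.2),fit(66,25,247,271.8,b=266,t=249))
```

```text
wide [641.73 272.84] [640.49 272.17]
nar [458.46 257.3 ] [459.07 256.84]
mid [ 465.13 -232.47] [ 464.51 -234.25]
```

Estimates of the narrow pot's y disagree (side view versus tool pose), so I'll lower it to just above the rim and look again.

```bash
python3 -m crank '[[[0,0,0.3,0,0,0,26],[0,0,0.4,0,0,0,26],[0,0,0.25,0,0,0,26],[0,0,0,0,0,0,26],[0,0,0,0,0,0,26],[0,0,0,0,0,0,26],[0,0,0,0,0,0,26],[0,0,0,0,0,0,26]]]' 
python3 go.py 447.8 -8 150 225
python3 - <<'E'
from h import *
a=np.mean([capture('side').astype(float) for _ in range(6)],0)
sheet('side',np.uint8(np.clip(a*1.6,0,255)),[(208,160,40,45)],13,'s6.png',1)
E
```

```text
time_s: 25.4
eef_pos: [447.1, -8.3, 150.3]
ee_rot: [0.0, -0.382, 0.924, -0.0]
force: [0.1, 0.2, -0.7]
grip_width: 0.396
grip_force: 59.2
t 25.4 pos [447.14  -8.29 150.29] psi -135.0 down [ 0. -0. -1.] F [ 0.15  0.19 -0.66] w 33.6 gf 59.2
turn z units total -0.006  then shift units [-0.03 -0.01  0.01]
```

View pics/s6.png

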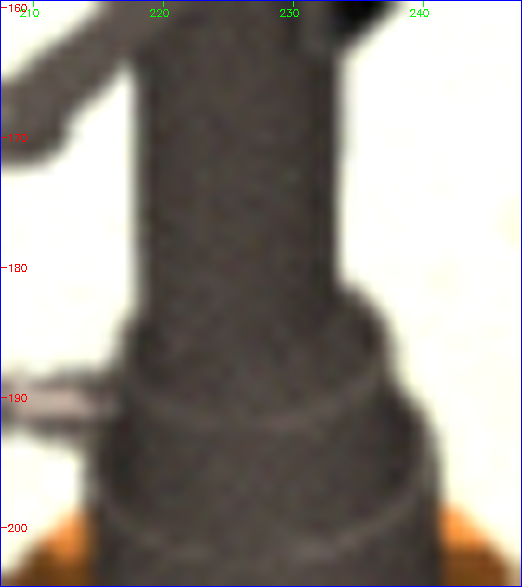

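In the side view the narrow pot spans u 218.3–234 and the middle rim spans u 217.4–238.2, front at v≈192. The narrow pot's lower edge is hidden against the dark interior, so I'll take a numeric profile.

Run:
```python
from h import *
a=np.mean([capture('side').astype(float) for _ in range(16)],0).mean(2)
np.save('a.npy',a)
for v in range(174,206): print(v,a[v,220:233:2].round(1),'%.2f'%a[v,223:229].mean())
```

```text
174 [23.3 25.4 26.6 26.1 26.  22.4 20.4] 26.24
175 [24.2 25.3 26.7 28.  25.9 24.8 21.3] 26.53
176 [23.2 26.4 26.6 26.9 25.1 23.4 20.1] 26.31
177 [24.2 26.4 27.9 26.5 26.  24.1 19.5] 26.74
178 [23.6 26.2 26.5 26.9 25.1 24.8 20.4] 26.29
179 [23.9 24.9 27.3 26.6 26.2 23.  20.2] 26.13
180 [24.4 27.1 25.9 26.6 25.6 24.1 20. ] 26.51
181 [24.4 26.6 26.2 26.5 24.9 23.5 19.8] 26.02
182 [23.6 26.6 25.9 26.5 24.3 23.1 19.6] 26.03
183 [24.9 27.1 26.4 26.4 24.1 23.2 18.7] 26.05
184 [24.  26.9 27.6 26.  25.7 23.2 19.9] 26.03
185 [24.2 26.7 27.3 25.2 24.6 22.3 23. ] 26.19
186 [20.9 26.  26.4 27.1 25.5 23.4 25.5] 26.44
187 [21.1 24.1 27.1 28.6 25.9 27.3 26.2] 26.82
188 [23.3 25.7 25.7 27.9 28.8 27.7 25.4] 27.32
189 [22.5 26.4 27.  27.1 29.1 27.8 27.2] 27.68
190 [26.  26.1 26.4 27.5 28.9 28.9 29.1] 27.55
191 [29.  27.3 28.1 29.8 31.1 30.8 31.9] 29.16
192 [23.8 28.3 30.8 29.4 30.2 34.9 27.4] 30.19
193 [23.8 26.1 27.8 28.3 28.3 29.6 26. ] 27.84
194 [23.5 25.4 26.9 28.  27.4 27.6 27.2] 27.65
195 [23.6 25.  27.3 29.  28.6 28.6 27.2] 27.88
196 [24.3 25.8 27.1 28.5 28.4 28.6 26.4] 27.83
197 [24.  26.7 26.9 28.2 27.7 27.7 26.7] 27.73
198 [24.  25.6 26.9 28.2 29.  28.7 27.1] 27.95
199 [24.1 26.  26.9 27.9 27.8 27.9 26.5] 27.70
200 [25.5 26.4 27.6 28.2 27.5 27.8 27.1] 27.49
201 [28.8 27.4 27.5 29.  28.4 29.5 31.2] 28.10
202 [28.4 31.7 28.9 28.6 29.4 34.  36.2] 28.85
203 [27.4 26.9 28.2 29.9 30.9 29.7 30.2] 29.58
204 [26.1 26.5 27.2 28.7 29.3 29.2 29. ] 28.48
205 [25.6 25.7 26.9 28.5 29.9 28.9 28.8] 28.26
```

Run:
```python
from fit import *
for b in(187,187.5,188):print('narrow',fit(85.8,18,218.3,234,b=b))
# mid rim line lit top (mid-wall radius 23.5) line points v
def f(c):
    e=[]
    for u,v in((220,191),(224,192),(230,192),(232,191.2)):
        P=np.array([proj('side',[c[0]+23.5*np.cos(a),c[1]+23.5*np.sin(a),78]) for a in np.linspace(-3.1,-.1,100)]);e.append(np.interp(u,P[:,0],P[:,1])-v)
    return e+[(P[:,0].min()+P[:,0].max())/2-227.8]
print('mid',least_squares(f,[447,-8],diff_step=1e-3).x,'edge',fit(78,25,217.4,238.2,b=192.6))
```

```text
narrow [444.71  -0.8 ]
narrow [444.35  -2.68]
narrow [444.    -4.55]
mid [446.46  -5.23] edge [447.34  -5.17]
```

```bash
python3 -m crank '[[[-0.01,-0.12,0,0,0,0,26],[0,0,0.15,0,0,0,26],[0,0,0.15,0,0,0,26],[0,0,0.1,0,0,0,26],[0,0,0.1,0,0,0,26],[0,0,0,0,0,0,26],[0,0,0,0,0,0,26],[0,0,0,0,0,0,26]]]' 
python3 go.py 449.2 -9.7 76.5 225
```

```text
time_s: 27.3
eef_pos: [449.4, -10.2, 137.7]
ee_rot: [0.0, -0.382, 0.924, -0.0]
force: [-1.1, 0.1, -0.2]
grip_width: 0.395
grip_force: 59.2
t 27.3 pos [449.4  -10.22 137.72] psi -135.0 down [ 0. -0. -1.] F [-1.11  0.08 -0.22] w 33.6 gf 59.2
turn z units total -0.006  then shift units [-0.01  0.02  2.45]
```

```bash
python3 -m crank '[[[0,0,0.3,0,0,0,26],[0,0,0.4,0,0,0,26],[0,0,0.4,0,0,0,26],[0,0,0.4,0,0,0,26],[0,0,0.4,0,0,0,26],[0,0,0.3,0,0,0,26],[0,0,0,0,0,0,26],[0,0,0,0,0,0,26]]]' 
python3 go.py 449.2 -9.7 80.5 225
```

```text
time_s: 28.1
eef_pos: [449.3, -10.2, 82.5]
ee_rot: [-0.0, -0.382, 0.924, 0.0]
force: [0.2, 0.9, -1.2]
grip_width: 0.398
grip_force: 59.1
t 28.1 pos [449.33 -10.2   82.53] psi -135.0 down [-0.  0. -1.] F [ 0.2   0.93 -1.24] w 33.8 gf 59.1
turn z units total -0.006  then shift units [-0.01  0.02  0.08]
```

```bash
python3 -m crank '[[[0,0,0.06,0,0,0,26],[0,0,0,0,0,0,26],[0,0,0,0,0,0,37],[0,0,0,0,0,0,40],[0,0,0,0,0,0,45],[0,0,0,0,0,0,60],[0,0,0,0,0,0,85],[0,0,0,0,0,0,85]]]' 
python3 -m crank '[[[0,0,-0.3,0,0,0,85],[0,0,-0.7,0,0,0,85],[0,0,-0.9,0,0,0,85],[0,0,-0.9,0,0,0,85],[0,0,-0.9,0,0,0,85],[0,0,-0.5,0,0,0,85],[0,0,0,0,0,0,85],[0,0,0,0,0,0,85]]]' 
python3 go.py 629 -280 130 180
```

```text
time_s: 28.9
eef_pos: [449.4, -10.2, 81.1]
ee_rot: [0.0, -0.382, 0.924, -0.0]
force: [-0.3, -0.4, -0.1]
grip_width: 0.993
grip_force: 0.0
time_s: 29.7
eef_pos: [449.1, -10.2, 185.9]
ee_rot: [-0.0, -0.382, 0.924, 0.0]
force: [-1.0, -0.4, -0.7]
grip_width: 0.996
grip_force: 0.0
t 29.7 pos [449.13 -10.17 185.89] psi -135.0 down [-0.  0. -1.] F [-0.98 -0.36 -0.75] w 84.7 gf 0.0
turn z units total 5.619  then shift units [ -7.19 -10.79   2.24]
```

```bash
python3 -m crank '[[[0,0,0,0,0,0.937,85],[0,0,0,0,0,0.937,85],[0,0,0,0,0,0.937,85],[0,0,0,0,0,0.937,85],[0,0,0,0,0,0.937,85],[0,0,0,0,0,0.937,85],[-0.6,-0.9,0.1,0,0,0,85],[-0.6,-0.9,0.1,0,0,0,85]]]' 
python3 -m crank '[[[-0.6,-0.9,0.18,0,0,0,85],[-0.6,-0.9,0.18,0,0,0,85],[-0.6,-0.9,0.18,0,0,0,85],[-0.6,-0.9,0.18,0,0,0,85],[-0.6,-0.9,0.18,0,0,0,85],[-0.6,-0.9,0.18,0,0,0,85],[-0.6,-0.9,0.18,0,0,0,85],[-0.6,-0.9,0.18,0,0,0,85]]]' 
python3 -m crank '[[[-0.6,-0.9,0.18,0,0,0,85],[-0.6,-0.9,0.18,0,0,0,85],[0,0,0.18,0,0,0,85],[0,0,0,0,0,0,85],[0,0,0,0,0,0,85],[0,0,0,0,0,0,85],[0,0,0,0,0,0,85],[0,0,0,0,0,0,85]]]' 
python3 go.py 629 -280 13 180
python3 - <<'E'
from h import *
t,s=capture('top'),capture('side')
b=cv2.imread
sheet('side',s,[(185,150,70,80)],6,'a.png',1);sheet('top',t,[(225,195,54,80)],6,'b.png',1)
cv2.imwrite('pics/m7.png',np.hstack([b('pics/a.png'),b('pics/b.png')]))
E
```

```text
time_s: 30.5
eef_pos: [479.3, -55.4, 180.2]
ee_rot: [-0.001, -0.0, 1.0, 0.0]
force: [1.2, -0.4, -0.7]
grip_width: 0.997
grip_force: 0.0
time_s: 31.3
eef_pos: [599.3, -236.0, 143.5]
ee_rot: [-0.001, 0.0, 1.0, 0.001]
force: [0.7, 0.3, 0.4]
grip_width: 0.991
grip_force: 0.0
time_s: 32.1
eef_pos: [629.2, -280.0, 132.0]
ee_rot: [0.0, 0.0, 1.0, -0.0]
force: [0.6, -0.5, 0.4]
grip_width: 0.993
grip_force: 0.0
t 32.1 pos [ 629.23 -279.99  131.99] psi 180.0 down [ 0. -0. -1.] F [ 0.63 -0.54  0.42] w 84.4 gf 0.0
turn z units total -0.0  then shift units [ 0.01 -0.    4.76]
```

View pics/m7.png

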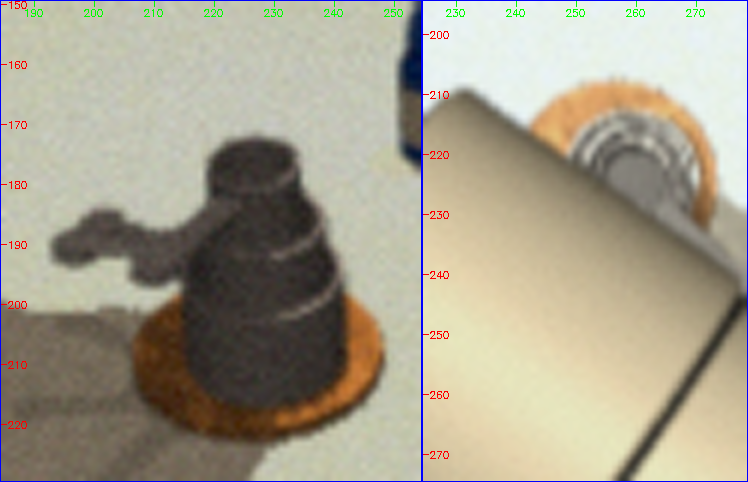

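The stack is nested and fanned. The narrow rim in the side view spans u 219.5–234.8, v 172.7–182.7. Next is the lid's knob.

```bash
python3 - <<'E'
from fit import *
print('narrow rim',fit(104,18,219.5,234.8,t=172.7,b=182.7),fit(104,18,219.5,234.8,t=172.7),fit(104,18,219.5,234.8,b=182.7))
E
python3 -m crank '[[[0,0,0.7,0,0,0,60],[0,0,0.8,0,0,0,60],[0,0,0.8,0,0,0,60],[0,0,0.8,0,0,0,60],[0,0,0.8,0,0,0,60],[0,0,0.6,0,0,0,60],[0,0,0.22,0,0,0,60],[0,0,0,0,0,0,60]]]' 
python3 -m crank '[[[0,0,0,0,0,0,8],[0,0,0,0,0,0,8],[0,0,0,0,0,0,8],[0,0,0,0,0,0,8],[0,0,0,0,0,0,8],[0,0,0,0,0,0,8],[0,0,0,0,0,0,8],[0,0,0,0,0,0,8]]]' 40
python3 go.py 629 -280 13 180
```

```text
narrow rim [446.31  -8.89] [446.62  -7.24] [446.02 -10.36]
time_s: 33.0
eef_pos: [629.1, -280.2, 13.2]
ee_rot: [-0.0, 0.0, 1.0, 0.0]
force: [-0.4, -0.6, 0.2]
grip_width: 0.706
grip_force: 0.0
time_s: 33.8
eef_pos: [629.6, -280.5, 14.6]
ee_rot: [0.001, 0.0, 1.0, -0.0]
force: [-0.6, 1.0, 6.0]
grip_width: 0.196
grip_force: 39.2
t 33.8 pos [ 629.62 -280.51   14.56] psi 180.0 down [ 0. -0. -1.] F [-0.62  1.    6.02] w 16.7 gf 39.2
turn z units total -0.003  then shift units [0.02 0.02 0.06]
```

```bash
python3 -m crank '[[[0,0,-0.3,0,0,0,8],[0,0,-0.7,0,0,0,8],[0,0,-0.9,0,0,0,8],[0,0,-0.9,0,0,0,8],[0,0,-0.9,0,0,0,8],[0,0,-0.9,0,0,0,8],[0,0,-0.4,0,0,0,8],[0,0,0,0,0,0,8]]]' 
python3 go.py 446.5 -9 139 180
```

```text
time_s: 34.6
eef_pos: [629.6, -280.5, 139.9]
ee_rot: [0.001, 0.0, 1.0, -0.001]
force: [-1.0, -0.8, -0.9]
grip_width: 0.192
grip_force: 39.0
t 34.6 pos [ 629.6  -280.55  139.92] psi 180.0 down [ 0. -0. -1.] F [-1.04 -0.79 -0.93] w 16.4 gf 39.0
turn z units total -0.003  then shift units [ 7.32 10.86  0.04]
```

```bash
python3 -m crank '[[[0.31,0.46,0,0,0,0,8],[0.61,0.9,0,0,0,0,8],[0.61,0.9,0,0,0,0,8],[0.61,0.9,0,0,0,0,8],[0.61,0.9,0,0,0,0,8],[0.61,0.9,0,0,0,0,8],[0.61,0.9,0,0,0,0,8],[0.61,0.9,0,0,0,0,8]]]' 
python3 -m crank '[[[0.61,0.9,0,0,0,0,8],[0.61,0.9,0,0,0,0,8],[0.61,0.9,0,0,0,0,8],[0.61,0.9,0,0,0,0,8],[0.3,0.5,0,0,0,0,8],[0,0,0,0,0,0,8],[0,0,0,0,0,0,8],[0,0,0,0,0,0,8]]]' 
python3 go.py 446.5 -9 112.6 180
python3 - <<'E'
from h import *
a=np.mean([capture('side').astype(float) for _ in range(6)],0)
sheet('side',np.uint8(np.clip(a*1.4,0,255)),[(195,140,60,62)],9,'s8.png',1)
E
```

```text
time_s: 35.4
eef_pos: [513.4, -110.1, 137.2]
ee_rot: [-0.001, 0.0, 1.0, 0.001]
force: [0.4, 0.3, 0.6]
grip_width: 0.189
grip_force: 39.0
time_s: 36.2
eef_pos: [446.9, -9.5, 138.4]
ee_rot: [0.0, 0.001, 1.0, -0.0]
force: [-0.2, -0.1, -1.0]
grip_width: 0.189
grip_force: 39.1
t 36.2 pos [446.88  -9.47 138.42] psi 179.9 down [ 0. -0. -1.] F [-0.2  -0.1  -1.01] w 16.0 gf 39.1
turn z units total -0.008  then shift units [0.02 0.02 1.03]
```

View pics/s8.png

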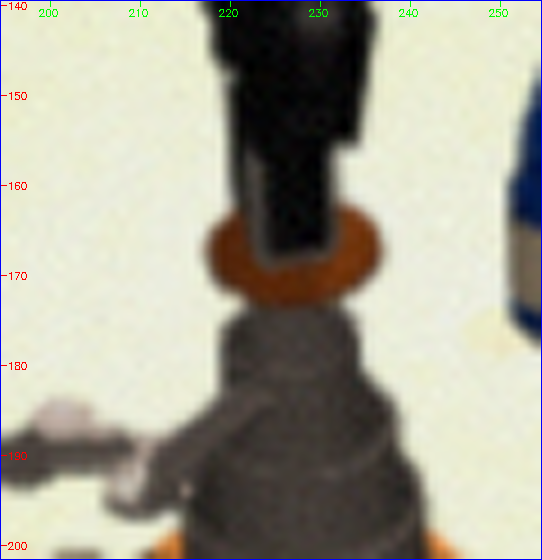

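The lid is level: its disc spans u 218–237.4 (lowest at v 174.2) above the narrow rim, which spans u 219.6–234.7.

Run:
```python
from fit import *
print('lid',fit(130,22,218,237.4,b=174.2),fit(132,22,218,237.4,b=173.6), 'narrow',fit(104,18,219.6,234.7,t=172.7,b=182.7))
# automatic check: orange disc mask extents
s=np.mean([capture('side').astype(float) for _ in range(6)],0)
m=(s[...,2]>1.7*s[...,0])&(s[...,2]>40);m[:155]=0;m[178:]=0;m[:,:205]=0;m[:,245:]=0
y,x=np.nonzero(m);print('mask',x.min(),x.max(),y.min(),y.max())
for c in((446.5,-9),(449,-9),(446.5,-13)):
  P=np.array([proj('side',[c[0]+22*np.cos(a),c[1]+22*np.sin(a),z]) for a in T for z in(129.8,134.8)]);print(c,P.min(0),P.max(0))
```

```text
lid [448.2  -11.67] [448.17 -12.3 ] narrow [446.31  -8.89]
mask 218 236 163 172
(446.5, -9) [216.63 160.77] [236.68 173.71]
(449, -9) [217.75 160.61] [237.78 173.55]
(446.5, -13) [216.94 161.71] [237.05 174.72]
```

```bash
python3 -m crank '[[[0.07,0.05,0,0,0,0,8],[0,0,0.3,0,0,0,8],[0,0,0.25,0,0,0,8],[0,0,0.2,0,0,0,8],[0,0,0.12,0,0,0,8],[0,0,0.08,0,0,0,8],[0,0,0,0,0,0,8],[0,0,0,0,0,0,8]]]' 
python3 go.py 445 -8 112.6 180
```

```text
time_s: 37.6
eef_pos: [444.5, -7.4, 114.8]
ee_rot: [-0.0, 0.0, 1.0, 0.0]
force: [0.5, 0.3, -0.8]
grip_width: 0.193
grip_force: 39.3
t 37.6 pos [444.53  -7.44 114.75] psi 180.0 down [-0.  0. -1.] F [ 0.47  0.34 -0.84] w 16.4 gf 39.3
turn z units total -0.003  then shift units [-0.02 -0.02  0.09]
```

```bash
python3 -m crank '[[[0,0,0.06,0,0,0,8],[0,0,0.04,0,0,0,8],[0,0,0,0,0,0,8],[0,0,0,0,0,0,8],[0,0,0,0,0,0,18],[0,0,0,0,0,0,22],[0,0,0,0,0,0,30],[0,0,0,0,0,0,40]]]' 
python3 -m crank '[[[0,0,0,0,0,0,60],[0,0,-0.3,0,0,0,60],[0,0,-0.6,0,0,0,60],[0,0,-0.9,0,0,0,60],[0,0,-0.9,0,0,0,60],[0,0,-0.9,0,0,0,60],[0,-0.9,-0.9,0,0,0,60],[0,-0.9,-0.9,0,0,0,60]]]' 
python3 -m crank '[[[0,-0.9,0,0,0,0,60],[0,-0.9,0,0,0,0,60],[0,-0.9,0,0,0,0,60],[0,-0.9,0,0,0,0,60],[0,-0.9,0,0,0,0,60],[0,-0.9,0,0,0,0,60],[0,-0.9,0,0,0,0,60],[0,-0.9,0,0,0,0,60]]]' 
python3 -m crank '[[[0,-0.5,0,0,0,0,60],[0,0,0,0,0,0,60],[0,0,0,0,0,0,60],[0,0,0,0,0,0,60],[0,0,0,0,0,0,60],[0,0,0,0,0,0,60],[0,0,0,0,0,0,60],[0,0,0,0,0,0,60]]]'
python3 - <<'E'
from h import *
t,s=capture('top'),capture('side')
b=cv2.imread
sheet('side',s,[(185,145,70,80)],6,'a.png',1);sheet('top',t,[(225,195,54,80)],6,'b.png',1)
cv2.imwrite('pics/m9.png',np.hstack([b('pics/a.png'),b('pics/b.png')]))
E
```

```text
time_s: 38.4
eef_pos: [444.5, -7.5, 112.2]
ee_rot: [-0.0, 0.0, 1.0, -0.0]
force: [-0.2, 0.6, -0.2]
grip_width: 0.466
grip_force: 0.0
time_s: 39.2
eef_pos: [444.4, -52.7, 249.0]
ee_rot: [0.0, -0.0, 1.0, -0.0]
force: [0.3, -0.4, -1.0]
grip_width: 0.7
grip_force: 0.0
time_s: 40.0
eef_pos: [444.4, -233.4, 247.9]
ee_rot: [0.0, 0.0, 1.0, -0.0]
force: [0.3, -0.2, 0.3]
grip_width: 0.701
grip_force: 0.0
time_s: 40.8
eef_pos: [444.5, -244.8, 247.4]
ee_rot: [0.0, 0.0, 1.0, -0.0]
force: [-0.5, -0.6, -0.5]
grip_width: 0.704
grip_force: 0.0
```

View pics/m9.png

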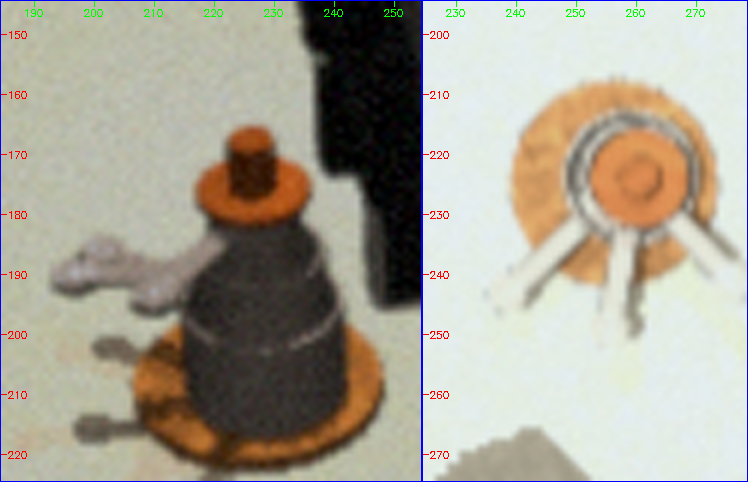

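The lid sits level on the narrow pot and the handles are fanned at about 135°, 180° and 225°. The wide pot (rim centre u≈259.7) is about 8 mm off the coaster centre (256.9), within the 15 mm allowed. Handing in.

```bash
python3 -c "
from rig import *
print(finish_job())"
```

```text
the job is handed in; nothing more can be done
None
```

The job is handed in at about 41 s and the hand-in returned no verdict: the pots are nested on the coaster with handles about 45° apart, the lid is seated, the wide pot sits about 8 mm off the coaster centre (limit 15 mm), and I never moved the bottles on purpose or checked their final positions.

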